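# Pop the battery hatch of a bench preamplifier

## Robot

A 7-joint arm with a two-finger parallel gripper is mounted at the origin on the work surface. World frame = base frame: x ahead of the robot, y to its left, z up, the work surface at z = 0. Lengths are in m, angles in rad, forces in N, time in s.
With the tool pointing down it reaches from about 0.4 to 0.85 m from the base axis. Payload 10.4 kg.
Tool frame: the origin (TCP) lies between the finger pads; the fingertips stand r.nose_length ahead of it and the grasp point (between the pads) lies 6 mm ahead of it (r.nose_length is the distance from the TCP to the fingertips, in m); z points along the fingers, x is the direction in which the jaws open and shut, and the axes are right-handed (so a half turn about z gives the same grasp; the last joint's range is limited). The gripper opens to 87 mm and grips with 3 to 60 N. Pads are 19 mm wide; open, the fingers measure 117 mm over their backs; the gripper's body (75 mm by 190 mm) begins 51 mm behind the grasp point.
Start: joints at [-1.233, 0.332, -0.065, 1.46, 0.022, 1.35, -0.088], TCP at [0.221, 0.585, 0.215] pointing down, gripper open.
Joint ranges: [-2.6, 2.6], [-0.5, 2.12], [-1.47, 1.34], [0.16, 2.42], [-1.27, 4.41], [0.06, 2.06], [-2.6, 2.6]. Speed limits (rad/s): [2.22, 2.22, 2.79, 2.79, 3.14, 3.14, 3.14].

## Interface

Orientations are given as a unit quaternion [x, y, z, w].
In Python, from bench import r gives the robot as it stands. The module is installed in compiled form; this text tells all that it offers.
- The arm moves only by the shell command python3 -m creep 'ROWS' [OPENING] [FORCE]. ROWS is JSON, a list of rows, each an object of numbers: "x", "y", "z": the shift along the world's x, y, z in m; "spin": the turn about the world's z in degrees. In form: [{"x": .., "y": .., "z": .., "spin": ..}, ...]. A call has 1 to 12 rows; each row is the pose to reach, as a shift and turn from the pose commanded when the call began; what a row does not reach only later rows make up. A row lasts 1/8 s, in which the tool goes at most 62.5 mm and 10.7 degrees, less where a joint would pass 70% of its speed; a pose out of reach is approached as far as the arm can. A call with a gripper value outside its range is refused whole. OPENING is the finger opening in m, from 0 to 0.087, set as the call begins (- or left out, the last holds). The fingers move at their own pace and stop on an object; FORCE is the grip in N (left out, the last holds). Time passes only in rows, so rows that repeat a pose let the fingers close. It gives the time, the measured TCP pose, the force and the opening at its end, in the units of the state.
- r.read_state(): the state, without advancing time (a new reading comes with each control period).
- r.camera(name): name is "scene" or "top" or "wrist"; returns a dict with "pixels" (400x640x3 uint8, blue, green, red), "z_map" (400x640 float32, m along the optical axis (not along the pixel's ray), 0 where there is no reading), "K" (3x3 intrinsics, pixels), "k1" (the pictures are not rectified: a ray, as slopes to the right and down, at radius r is drawn at 1 + k1 r^2 times it, then the intrinsics apply), "R" (3x3) and "t" (3): a world point X has camera coordinates R X + t. Camera axes: x right, y down, z forward; pixel columns grow to the right and rows downward; lengths in m; the calibration is good to about 2 mm. A picture is of the moment at which its call begins.
- r.close_job(): hands the job in, once; it reports no verdict.
The state is a dict: "time": time; "joint_positions": joint angles; "joint_vel": joint speeds; "joint_torque": joint torques, N m; "ee_pos": TCP position; "eef_rot": TCP orientation; "ft_force": force on the tool from outside, world axes, zero at the start; "torque": the same for the moment, N m; "width": finger opening in m.
Only numpy, scipy, OpenCV 4.12 (cv2) and the standard library are available. Lean on these libraries where they do the work, as an engineer would, in place of code of your own. Each camera call takes 0.05 s, during which the arm holds its last target. There are 200 camera calls.

## Task

Open the battery hatch of the small aluminium preamplifier on the bench: with the fingertips, press down once on the orange ribbed pad of its black push-push hatch until it stops at the bottom, then let go so that the hatch pops up, and see that it stays fully open. Do not push the popped hatch back down, and do not lift, grasp or shift the preamplifier, the bottle, the mouse or the screwdriver.

Things in the scene. Friction and masses are not known exactly. Their poses are not given: they have to be found in the camera images.
- preamp: Loose aluminium preamplifier, 150 (x) x 200 (y) x 60 mm, about 0.95 kg, on rubber feet; origin at the centre of its underside, x from its black front panel (towards the robot) to its back, y to its left, z up. The black hatch covers the left half of its top; on the right half are a black knob (34 mm across, 12 mm high) and a flat paper-white meter.
- press_pad (a point): Where to press: the centre of the orange ribbed pad (20 mm in preamp x, 50 mm in y) on the hatch's upper face, 12 mm behind its free front edge and 68 mm in front of its hinge. Shut, it lies at preamp x = -23 mm, y = +45 mm, 68 mm above the preamp's underside, and it moves with the hatch.
- hatch_hinge (a point): Point on the hinge axis at the middle of the hatch's back edge, preamp x = +45 mm, y = +45 mm, z = 62 mm; the axis runs along the preamp's y. The hatch is a black plate, 80 mm from hinge to free edge, 64 mm wide, 4 mm thick, its face 8 mm proud of the case. It swings up and back: keep its 80 mm swing clear after the press.
- hatch (a joint): Hatch angle, rad. 0: shut, latched. Pressed it goes negative: lets go at -0.055 (4 mm down at the pad), hard stop at -0.081 (5.5 mm). 2 to 3 N at the pad takes it to the stop. Released from there, a damped spring swings it open in about 1 s to +1.35, where it stays. A press too short leaves it latched at 0; an open hatch pushed fully down again and let go latches shut again.
- bottle: Bystander, loose: amber bottle with white cap, 62 mm across, 115 mm high, upright; origin at the centre of its underside.
- mouse: Bystander, loose: red and black computer mouse, 95 x 56 x 30 mm; origin at the centre of its underside, x along its length.
- screwdriver: Bystander, loose: screwdriver with green handle, 170 mm long, 26 mm thick, lying; origin under its middle, x along its length to the tip.

How it is judged:
By the outcome, as a careful person would: the job done as asked, in the order asked, and still so for the second after the job is handed in, with the robot touching nothing.
It also fails if it takes over 40 s, if anything falls off the work surface, if the arm or the gripper's body presses on something with over 40 N, if the wrist force passes 120 N, or if a joint passes its speed limit or range.

## Working session

There is one attempt and no reset: what is moved stays moved. The work goes in short steps, Python scripts to look and compute and a shell command to move; the robot and the scene stay as the last step left them, time stands still between calls to the robot, and variables do not carry over. Pictures are saved under pics/ and viewed, about 8 in all and at most 12, crops included, and the job is handed in when it is done.

```bash
mkdir -p pics; cat > h.py <<'E'
import numpy as np, cv2
from bench import r
def grab(n,f=None):
    c=r.camera(n)
    if f: cv2.imwrite('pics/'+f,c['pixels'])
    return c
def ray(c,u,v):
    K=c['K'];d=np.array([c['k1'],0,0,0,0],float)
    p=cv2.undistortPoints(np.array([[[u,v]]],float),K,d)[0,0]
    R=np.array(c['R']);t=np.array(c['t'])
    return -R.T@t, R.T@np.array([p[0],p[1],1.])
def plane(c,u,v,z):
    o,d=ray(c,u,v); return o+d*(z-o[2])/d[2]
def depthpt(c,u,v):
    o,d=ray(c,u,v); return o+d*c['z_map'][int(round(v)),int(round(u))]
E
python3 - <<'E'
from h import *
a=grab('top','top1.png');b=grab('scene','scene1.png')
s=r.read_state();print(s['time'],s['ee_pos'],s['eef_rot'],s['ft_force'],s['width'],r.nose_length)
for n,c in(('top',a),('scene',b)):
    hsv=cv2.cvtColor(c['pixels'],cv2.COLOR_BGR2HSV)
    m=cv2.inRange(hsv,(5,130,120),(22,255,255))
    k,l,st,ce=cv2.connectedComponentsWithStats(m)
    print(n,-np.array(c['R']).T@c['t'])
    for i in range(1,k):
        if st[i,4]>40: print(st[i],ce[i],plane(c,*ce[i],.068),depthpt(c,*ce[i]))
E
```

```text
0.1 [0.22055656 0.58443396 0.21455807] [ 8.22504408e-01  5.68758418e-01 -4.68165642e-04  3.76429292e-04] [ 0.12855273 -0.84498631 -0.35842938] 0.08674343411426502 0.025
top [0.47862593 0.03100088 0.91097434]
[370  63  56   5  98] [399.58163265  64.3877551 ] [ 0.90805356 -0.11230414  0.068     ] [ 0.94134606 -0.12341424  0.00264622]
[431  62  43   6  71] [453.46478873  63.22535211] [ 0.9080755  -0.23347301  0.068     ] [ 9.42865732e-01 -2.54898365e-01 -2.90382024e-04]
[480  62  22   7  42] [492.69047619  63.42857143] [ 0.90634487 -0.32293501  0.068     ] [ 9.40633911e-01 -3.51309063e-01  4.21087756e-04]
[502  62  66   7 140] [533.92857143  63.26428571] [ 0.90628681 -0.41938568  0.068     ] [ 0.94164704 -0.45662494 -0.00169955]
[614  63  23   8  48] [624.4375      64.41666667] [ 0.90620659 -0.64520636  0.068     ] [ 0.94245871 -0.7025381  -0.00347097]
[206  69  46  10  77] [226.84415584  71.51948052] [0.90768778 0.27697703 0.068     ] [ 9.42502515e-01  2.96935905e-01 -4.00219449e-04]
[ 64  76  86  11 155] [105.30967742  79.57419355] [0.90771373 0.57173904 0.068     ] [ 9.42364713e-01  
[... 1221 characters left out ...]
068     ] [ 0.37009694  0.24295273 -0.0018984 ]
[  4 339  16  35 101] [  7.95049505 361.01980198] [0.2627778  0.77666006 0.068     ] [ 0.24490285  0.83841009 -0.00180896]
[ 22 369  11  14  48] [ 26.52083333 375.27083333] [0.23497004 0.7262331  0.068     ] [0.2161877  0.77982544 0.00301889]
[546 371   9  17  41] [550.17073171 380.14634146] [ 0.22536033 -0.38606269  0.068     ] [ 0.20531923 -0.41906525  0.00129479]
[ 44 373  17   9  41] [ 53.09756098 376.90243902] [0.23621547 0.65761267 0.068     ] [ 0.21606473  0.70970074 -0.00207354]
[ 56 378  19  19  69] [ 64.17391304 388.08695652] [0.21397962 0.63006048 0.068     ] [0.19331427 0.67683903 0.00217496]
scene [1.07821856 0.49067951 0.74594719]
```

View pics/top1.png

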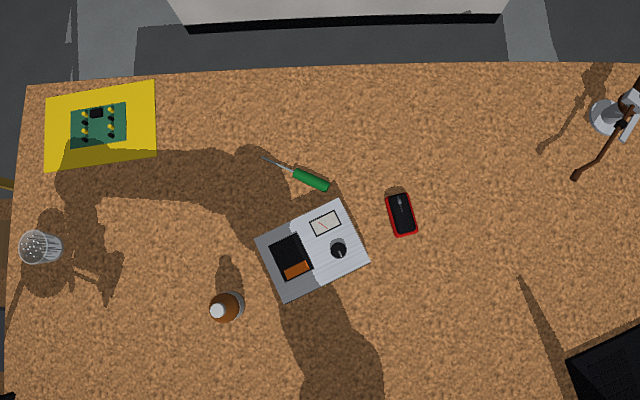

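View pics/scene1.png

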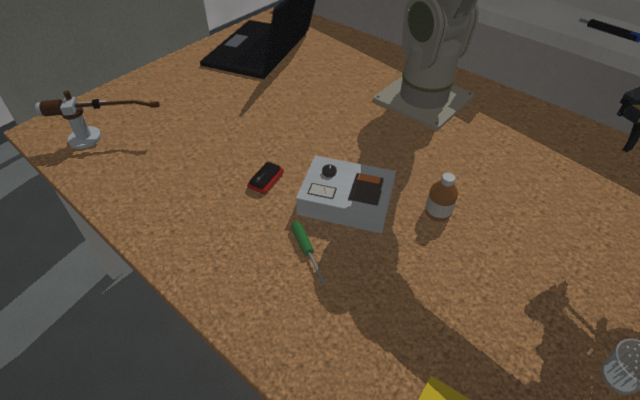

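Top view: the preamp is centred near (312,250), the orange pad at (296,270) and the bottle at (226,307). The mouse (402,214) and screwdriver (300,175) are clear of it. The scene view agrees, with the pad at about (370,180). Next I'll measure the pad and hatch axes in both views.

```bash
python3 - <<'E'
from h import *
for n,roi,lo in(('top',(240,230,90,70),(3,120,60)),('scene',(345,165,50,25),(3,110,50))):
    c=grab(n);x,y,w,h=roi
    hsv=cv2.cvtColor(c['pixels'],cv2.COLOR_BGR2HSV)[y:y+h,x:x+w]
    for nm,m,z in(('pad',cv2.inRange(hsv,lo,(22,255,255)),.068),('hatch',cv2.inRange(hsv,(0,0,0),(180,255,60))|cv2.inRange(hsv,lo,(22,255,255)),.068)):
        k,l,st,ce=cv2.connectedComponentsWithStats(m)
        i=max(range(1,k),key=lambda i:st[i,4] if ce[i][0]>10 else 0)
        ys,xs=np.where(l==i)
        P=np.array([plane(c,u+x,v+y,z)[:2] for u,v in zip(xs,ys)])
        (cx,cy),(a,b),an=cv2.minAreaRect((P*1000).astype(np.float32))
        print(n,nm,len(P),'cen',P.mean(0).round(4),'rect',round(cx),round(cy),round(a),round(b),round(an,1),
         'z',np.median([depthpt(c,u+x,v+y)[2] for u,v in zip(xs,ys)]).round(4))
c=grab('top');cv2.imwrite('pics/crop.png',cv2.resize(c['pixels'][180:340,190:430],None,fx=3,fy=3,interpolation=2))
E
```

```text
top pad 1815 cen [0.4658 0.2109] rect 477 199 143 83 0.3 z 0.0005
top hatch 1817 cen [0.4658 0.2109] rect 477 199 143 83 0.3 z 0.0005
scene pad 149 cen [0.4658 0.1207] rect 466 121 22 53 22.9 z 0.0691
scene hatch 402 cen [0.4788 0.1257] rect 480 129 55 63 24.5 z 0.0686
```

View pics/crop.png

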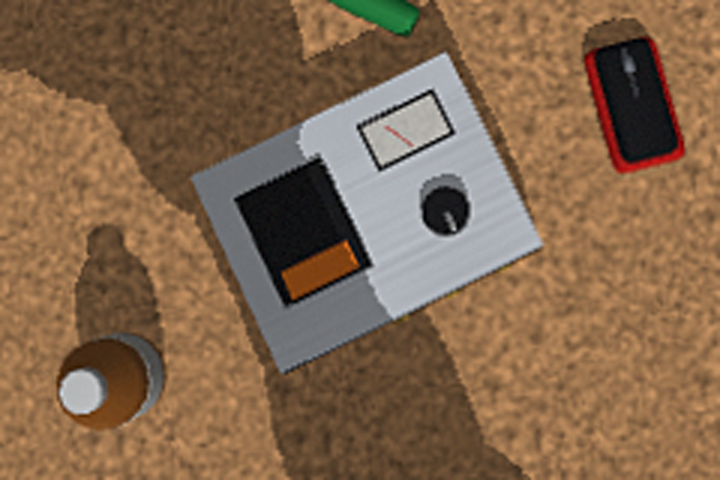

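The crop shows the pad centred at crop (320,270), which is top pixel (296.7,270). Both views put it at about (0.465, 0.122), z 0.069, with yaw about 24.5° and size 22x53 mm against 20x50 given. The "top" masks leaked into the tan bench, so I'm discarding them. Next I move above the pad with the fingers shut and the jaw axis along preamp y, which is a spin of +45°.

```bash
python3 -m creep '[{"x":0.02,"y":-0.04,"z":0,"spin":4},{"x":0.045,"y":-0.085,"z":0,"spin":8},{"x":0.07,"y":-0.13,"z":0,"spin":12},{"x":0.095,"y":-0.18,"z":0,"spin":17},{"x":0.12,"y":-0.23,"z":0,"spin":22},{"x":0.147,"y":-0.28,"z":0,"spin":27},{"x":0.173,"y":-0.33,"z":0,"spin":32},{"x":0.2,"y":-0.38,"z":0,"spin":37},{"x":0.225,"y":-0.425,"z":0,"spin":42},{"x":0.244,"y":-0.462,"z":0,"spin":45},{"x":0.244,"y":-0.462,"z":0,"spin":45},{"x":0.244,"y":-0.462,"z":0,"spin":45}]' 0 10
python3 - <<'E'
from h import *
grab('wrist','w1.png')
s=r.read_state();print(s['time'],s['ee_pos'],s['eef_rot'],s['ft_force'],s['width'],s['joint_positions'])
E
```

```text
time: 1.75
ee_pos: [0.4643, 0.1235, 0.2152]
eef_rot: [0.542, 0.84, 0.0, -0.0]
ft_force: [-0.2, 1.1, -0.8]
width: 0.0003
1.8 [0.46414898 0.12396348 0.2151953 ] [ 5.41742118e-01  8.40544717e-01  4.81224205e-05 -2.33389518e-04] [-0.60262198  0.24159624 -0.23007345] 0.00043355369103573546 [-6.62875266e-01  2.22122971e-05  3.09214330e-01  1.84441967e+00
 -4.54589847e-04  1.29735541e+00  1.64303782e+00]
```

View pics/w1.png

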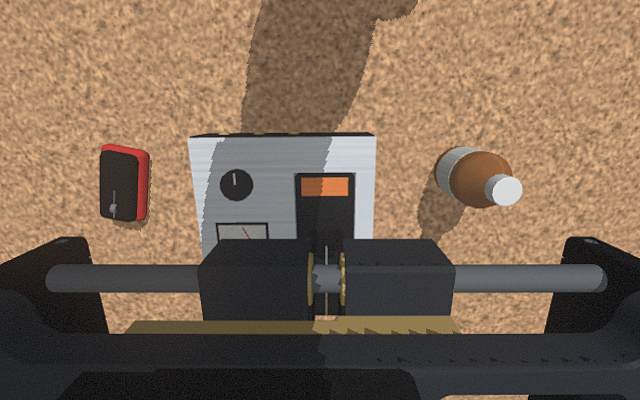

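Wrist view: the pad at (325,186) lies under the finger line (column 326) and the preamp edges are square to the jaws. Checking the pad position by ray, and lowering to about 15 mm above it.

```bash
python3 - <<'E'
from h import *
c=grab('wrist')
print(plane(c,325,186,.068),depthpt(c,325,186),depthpt(c,325,215))
E
python3 -m creep '[{"x":0,"y":-0.001,"z":-0.04},{"x":0,"y":-0.001,"z":-0.08},{"x":0,"y":-0.001,"z":-0.105},{"x":0,"y":-0.001,"z":-0.105},{"x":0,"y":-0.001,"z":-0.105}]' 
python3 - <<'E'
from h import *
c=grab('wrist');cv2.imwrite('pics/w2.png',c['pixels'][80:])
E
```

```text
[0.46550227 0.12273713 0.068     ] [0.46519727 0.1226047  0.06938387] [0.49535514 0.13625949 0.06858704]invalid input at $[0]: expected keys x, y, z, spin
```

View pics/w2.png

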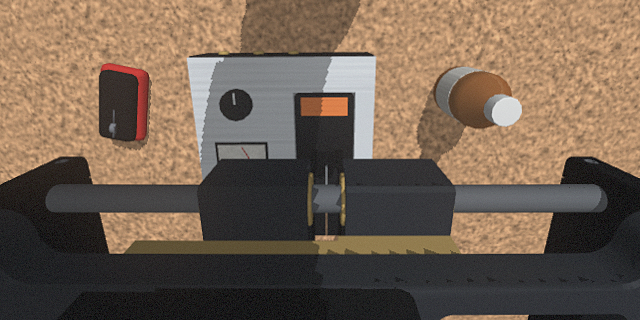

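The move was refused because every row needs the spin key, so the arm did not move and the picture is unchanged. The wrist ray gives the pad at (0.465, 0.123, 0.069), which agrees with the other views. Lowering now.

```bash
python3 -m creep '[{"x":0.001,"y":0,"z":-0.04,"spin":0},{"x":0.001,"y":0,"z":-0.08,"spin":0},{"x":0.001,"y":0,"z":-0.105,"spin":0},{"x":0.001,"y":0,"z":-0.105,"spin":0},{"x":0.001,"y":0,"z":-0.105,"spin":0}]' 
python3 - <<'E'
from h import *
c=grab('wrist');cv2.imwrite('pics/w3.png',c['pixels'][80:])
s=r.read_state();print(s['ee_pos'],s['ft_force'])
E
```

```text
time: 2.52
ee_pos: [0.4661, 0.1234, 0.1114]
eef_rot: [0.542, 0.84, 0.001, 0.0]
ft_force: [0.4, -0.8, 1.0]
width: 0.0003
[0.46636538 0.12342749 0.11164427] [ 0.43430362 -0.25366313  1.01539056]
```

View pics/w3.png

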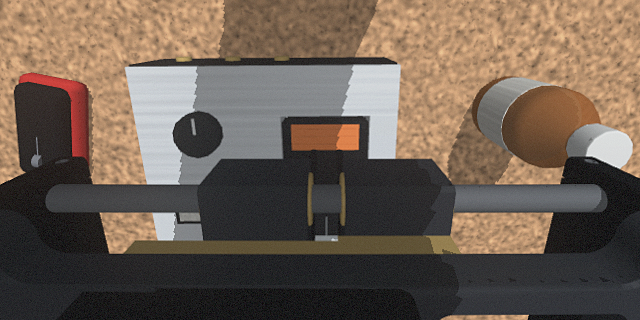

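The pad is visible at (325,137) in the crop, and the housing hides the fingertips. I'll project the tip point into the view, find the bottle's clearance, and check with the scene camera.

```bash
python3 - <<'E'
from h import *
s=r.read_state();tip=s['ee_pos']-np.array([0,0,r.nose_length]);print('tip',tip)
def proj(c,X):
    p,_=cv2.projectPoints(np.array([X],float),cv2.Rodrigues(np.array(c['R']))[0],np.array(c['t'],float),c['K'],np.array([c['k1'],0,0,0,0.]));return p[0,0].round(1)
c=grab('wrist');print('wrist tip',proj(c,tip),'tip on pad',proj(c,[tip[0],tip[1],.068]),'pad now by mask:')
hsv=cv2.cvtColor(c['pixels'],cv2.COLOR_BGR2HSV)[195:235,280:370];m=cv2.inRange(hsv,(3,150,120),(22,255,255));M=cv2.moments(m,True);u,v=M['m10']/M['m00']+280,M['m01']/M['m00']+195
print(u,v,plane(c,u,v,.068))
t=grab('top');print('bottle cap',plane(t,217,311,.115),'cap depth',depthpt(t,217,311))
b=grab('scene');print('scene tip',proj(b,tip));cv2.imwrite('pics/s2.png',cv2.resize(b['pixels'][60:260,230:480],None,fx=3,fy=3,interpolation=2))
E
```

```text
tip [0.46636538 0.12342749 0.08664427]
wrist tip [326.8 226.4] tip on pad [326.7 217.4] pad now by mask:
325.2994620442319 216.8314405260012 [0.46643204 0.12227783 0.068     ]
bottle cap [0.38803476 0.27372599 0.115     ] cap depth [0.43588512 0.14551833 0.53543449]
scene tip [370.  173.1]
```

View pics/s2.png

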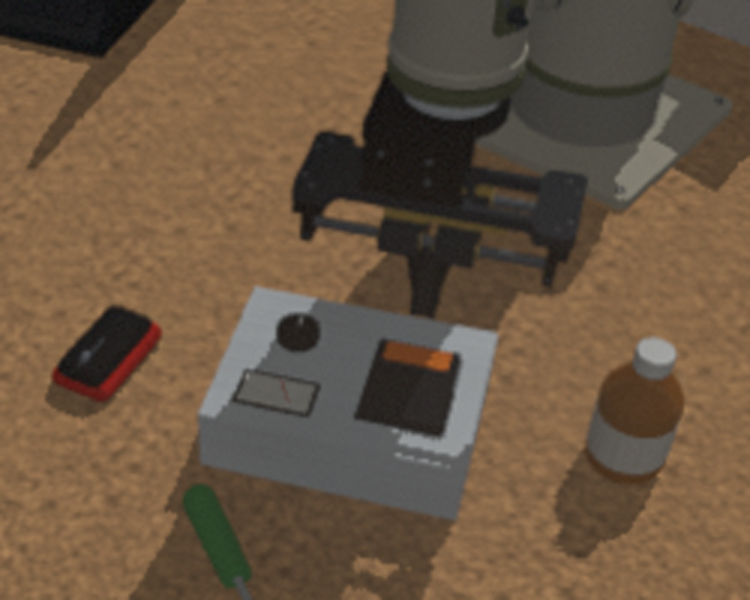

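Scene crop: the finger appears to end near crop (425,316), but the state predicts the tip at (420,339). That mismatch is about 7 px, or 10-15 mm, so I'll look closer and triangulate the tip before pressing.

```bash
python3 - <<'E'
from h import *
b=grab('scene')['pixels'][130:190,335:405];w=grab('wrist')['pixels'][190:290,270:385]
g=lambda i:(255*(i/255.)**.5).astype(np.uint8)
A=cv2.resize(g(b),(420,360),interpolation=0);B=cv2.resize(g(w),(345,300),interpolation=0)
o=np.zeros((360,770,3),np.uint8);o[:,:420]=A;o[:300,425:]=B;cv2.imwrite('pics/z.png',o)
E
```

```text
(no output)
```

View pics/z.png

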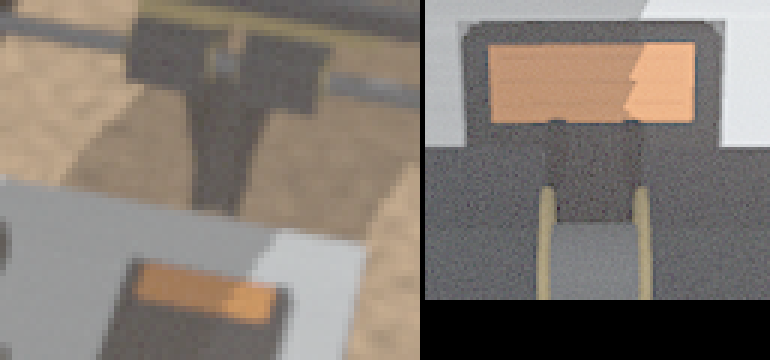

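```bash
python3 - <<'E'
from h import *
s=r.read_state();tip=s['ee_pos']-np.array([0,0,r.nose_length]);yaw=np.radians(24.5);ux=np.array([np.cos(yaw),np.sin(yaw),0])
def proj(c,X):
    p,_=cv2.projectPoints(np.array([X],float),cv2.Rodrigues(np.array(c['R']))[0],np.array(c['t'],float),c['K'],np.array([c['k1'],0,0,0,0.]));return p[0,0].round(1)
w=grab('wrist');b=grab('scene')
print('wrist cam',-np.array(w['R']).T@w['t'])
for d in(0,.0095):
  for h in(0,.01):print(d,h,'wrist',proj(w,tip+d*ux+[0,0,h]),'scene',proj(b,tip+d*ux+[0,0,h]))
o1,d1=ray(w,326.7,230.7);o2,d2=ray(b,370.8,165.8)
A=np.c_[d1,-d2];k=np.linalg.lstsq(A,o2-o1,rcond=None)[0];p,q=o1+k[0]*d1,o2+k[1]*d2
print('tri',p,q,'gap',np.linalg.norm(p-q))
R=np.c_[ux,np.cross([0,0,1],ux)];print('rel to tip in preamp xy',(p-tip)@R,p[2]-tip[2])
for v in(160,163,165,167,169,172,176):print(v,depthpt(b,370,v))
for v in(225,228,232,236,240,245,250):print('w',v,depthpt(w,326,v))
E
```

```text
wrist cam [0.39714452 0.09141623 0.28089102]
0 0 wrist [326.8 226.5] scene [370.  173.2]
0 0.01 wrist [326.8 232. ] scene [370.4 169.9]
0.0095 0 wrist [326.8 239.2] scene [369.1 176. ]
0.0095 0.01 wrist [326.8 245.3] scene [369.5 172.7]
tri [0.4620335  0.12110776 0.10440252] [0.46233991 0.12056181 0.10442333] gap 0.0006264061330530933
rel to tip in preamp xy [-4.36001293e-03 -6.11263864e-05] 0.01849585329234371
160 [0.47308092 0.12317859 0.13031209]
163 [0.47303389 0.12408315 0.12208267]
165 [ 0.35728484  0.05471597 -0.00380046]
167 [0.42374814 0.09559335 0.05931581]
169 [0.42953971 0.09977495 0.05939458]
172 [0.44050339 0.1074034  0.06206612]
176 [0.45969631 0.12027973 0.07093445]
w 225 [0.47050043 0.12442931 0.07073716]
w 228 [0.4727827  0.12546199 0.07041273]
w 232 [0.45737995 0.11853458 0.11948799]
w 236 [0.45755617 0.11861913 0.12484686]
w 240 [0.4574889  0.11859373 0.13048198]
w 245 [0.45743701 0.11857606 0.13697168]
w 250 [0.45742566 0.11857624 0.14289823]
```

Triangulation and depth agree. The fingers are laterally centred on the TCP, with the faces at -10 and +8 mm. Their tips are at z≈0.117, about 5 mm above the TCP instead of 25 mm below it, so the stated nose_length doesn't match what I see. The true gap to the pad is about 48 mm. I'm trusting the images and descending 30 mm more, then measuring again.

```bash
python3 -m creep '[{"x":-0.001,"y":-0.001,"z":-0.01,"spin":0},{"x":-0.001,"y":-0.001,"z":-0.02,"spin":0},{"x":-0.001,"y":-0.001,"z":-0.03,"spin":0},{"x":-0.001,"y":-0.001,"z":-0.03,"spin":0},{"x":-0.001,"y":-0.001,"z":-0.03,"spin":0}]'
python3 - <<'E'
from h import *
s=r.read_state();print(s['time'],s['ee_pos'],s['ft_force'])
w=grab('wrist');b=grab('scene')
for v in range(220,250,3):print('w',v,depthpt(w,326,v).round(4))
for v in range(146,186,3):print('s',v,depthpt(b,370,v).round(4))
g=lambda i:(255*(i/255.)**.5).astype(np.uint8)
cv2.imwrite('pics/z2.png',np.hstack([cv2.resize(g(b['pixels'][130:190,335:405]),(420,360),interpolation=0),cv2.resize(g(w['pixels'][170:290,268:388]),(360,360),interpolation=0)]))
E
```

```text
time: 3.55
ee_pos: [0.4648, 0.1218, 0.0803]
eef_rot: [0.542, 0.84, 0.0, 0.0]
ft_force: [-0.3, -0.5, -0.3]
width: 0.0003
3.55 [0.46475228 0.12179312 0.0803469 ] [-0.26013424 -0.49132883 -0.33333814]
w 220 [0.4564 0.1174 0.0682]
w 223 [0.4578 0.1181 0.0694]
w 226 [0.4596 0.1189 0.0698]
w 229 [0.4609 0.1195 0.0713]
w 232 [0.4565 0.1175 0.0881]
w 235 [0.4563 0.1174 0.093 ]
w 238 [0.4566 0.1176 0.0963]
w 241 [0.4566 0.1176 0.1004]
w 244 [0.4566 0.1176 0.1043]
w 247 [0.4559 0.1173 0.1096]
s 146 [0.4776 0.1218 0.1716]
s 149 [0.4915 0.1311 0.1773]
s 152 [0.4931 0.133  0.1713]
s 155 [0.4667 0.1177 0.1373]
s 158 [0.4726 0.1223 0.1352]
s 161 [0.4728 0.1233 0.1274]
s 164 [0.4703 0.1228 0.1165]
s 167 [0.4682 0.1224 0.106 ]
s 170 [0.473  0.1263 0.1026]
s 173 [0.4715 0.1264 0.0925]
s 176 [0.4601 0.1205 0.0714]
s 179 [0.4656 0.1248 0.0685]
s 182 [0.4743 0.131  0.0693]
s 185 [0.481  0.136  0.0681]
```

View pics/z2.png

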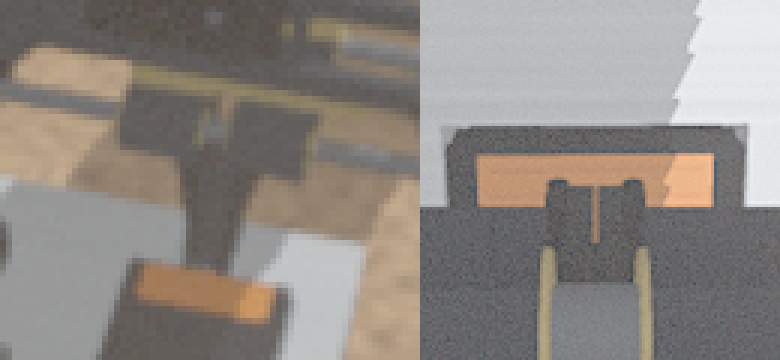

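Scene (210,265) and wrist (595,185) show the tip over the pad centre at z≈0.087, 18 mm above the pad, with columns aligned. That repeats the earlier offset, so contact should come at TCP z≈0.062 and the stop at about 0.057. Pressing in steps and watching force.

```bash
python3 -m creep '[{"x":0,"y":0,"z":-0.008,"spin":0},{"x":0,"y":0,"z":-0.015,"spin":0},{"x":0,"y":0,"z":-0.018,"spin":0},{"x":0,"y":0,"z":-0.02,"spin":0},{"x":0,"y":0,"z":-0.02,"spin":0},{"x":0,"y":0,"z":-0.02,"spin":0}]'; python3 -m creep '[{"x":0,"y":0,"z":-0.001,"spin":0},{"x":0,"y":0,"z":-0.002,"spin":0},{"x":0,"y":0,"z":-0.002,"spin":0}]'
python3 - <<'E'
from h import *
b=grab('scene');w=grab('wrist')
for i in range(3):
  r.camera('scene');s=r.read_state();print(s['ee_pos'],s['ft_force'])
for u in(355,362,378,382):print(depthpt(b,u,182).round(4),end='')
for u in(295,305,345,355):print('w',depthpt(w,u,224).round(4),end='')
E
```

```text
time: 4.4
ee_pos: [0.4647, 0.1218, 0.0605]
eef_rot: [0.542, 0.84, 0.0, 0.0]
ft_force: [-1.7, -0.9, 1.5]
width: 0.0006
time: 4.78
ee_pos: [0.4647, 0.1218, 0.0582]
eef_rot: [0.542, 0.84, 0.0, 0.0]
ft_force: [-1.2, -0.9, 1.8]
width: 0.0005
[0.46468836 0.12182224 0.05831673] [-1.35174136  0.01530658  1.82076606]
[0.46468405 0.12178983 0.05830969] [-0.10037396 -0.01956678  2.5696212 ]
[0.46469394 0.12178642 0.05831077] [-0.63483463 -0.60943835  1.98716644]
[0.4939 0.1035 0.0662][0.4812 0.1142 0.0636][0.4587 0.1427 0.0653][0.4532 0.1498 0.0658]w [0.4634 0.1    0.0553]w [0.4609 0.1055 0.0555]w [0.4509 0.1277 0.0554]w [0.4481 0.133  0.0562]
```

Contact is about 2 N and still on the spring. Continuing in 1 mm steps until the force rises at the stop.

```bash
python3 -m creep '[{"x":0,"y":0,"z":-0.001,"spin":0},{"x":0,"y":0,"z":-0.001,"spin":0}]'|grep -E "pos|force"; python3 -m creep '[{"x":0,"y":0,"z":-0.001,"spin":0},{"x":0,"y":0,"z":-0.001,"spin":0}]'|grep -E "pos|force"
```

```text
ee_pos: [0.4646, 0.1218, 0.0572]
ft_force: [-0.3, -0.2, 1.6]
ee_pos: [0.4646, 0.1218, 0.0562]
ft_force: [-0.5, -1.0, 1.8]
```

```bash
python3 - <<'E'
from h import *
for i in range(4):
  c=r.camera('scene');s=r.read_state();print(s['time'],s['ee_pos'][2],s['ft_force'])
E
```

```text
5.575 0.05623290972947771 [-0.70050743 -1.48267303  2.22745202]
5.625 0.05626556022103793 [-1.9626798  -1.2214169   1.69713524]
5.675 0.05627383289209917 [-0.85511584 -0.52652922  1.63563979]
5.725 0.05625737141825261 [-0.9977758   0.12793333  1.73359871]
```

```bash
python3 -m creep '[{"x":0,"y":0,"z":-0.001,"spin":0},{"x":0,"y":0,"z":-0.001,"spin":0}]'|grep -E "pos|force"; python3 - <<'E'
from h import *
f=[]
for i in range(4): r.camera('scene');s=r.read_state();f.append(s['ft_force'])
print(s['ee_pos'],np.mean(f,0))
E
```

```text
ee_pos: [0.4647, 0.1218, 0.0556]
ft_force: [-2.6, -1.5, 7.8]
[0.4647386  0.12180163 0.05560662] [-3.16934482 -1.36598797  7.54678344]
```

The force jumped to 7.5 N and the TCP stalled at 0.0556, so it is on the hard stop. Now releasing: straight up first, then up and back toward the robot, out of the hatch's swing.

```bash
python3 -m creep '[{"x":0,"y":0,"z":0.02,"spin":0},{"x":-0.015,"y":-0.006,"z":0.06,"spin":0},{"x":-0.035,"y":-0.015,"z":0.105,"spin":0},{"x":-0.055,"y":-0.025,"z":0.15,"spin":0},{"x":-0.06,"y":-0.027,"z":0.19,"spin":0},{"x":-0.06,"y":-0.027,"z":0.19,"spin":0},{"x":-0.06,"y":-0.027,"z":0.19,"spin":0},{"x":-0.06,"y":-0.027,"z":0.19,"spin":0},{"x":-0.06,"y":-0.027,"z":0.19,"spin":0},{"x":-0.06,"y":-0.027,"z":0.19,"spin":0},{"x":-0.06,"y":-0.027,"z":0.19,"spin":0},{"x":-0.06,"y":-0.027,"z":0.19,"spin":0}]'
python3 - <<'E'
from h import *
b=grab('scene');t=grab('top')
cv2.imwrite('pics/end.png',np.hstack([cv2.resize(b['pixels'][100:300,230:480],(400,320),interpolation=2),cv2.resize(t['pixels'][150:350,190:440],(400,320),interpolation=2)]))
print(r.read_state()['joint_positions'])
E
```

```text
time: 7.68
ee_pos: [0.4046, 0.0948, 0.2452]
eef_rot: [0.542, 0.84, -0.0, -0.0]
ft_force: [-0.9, 0.0, 1.1]
width: 0.0002
[-0.66904504 -0.17817677  0.29237793  1.93490362  0.05194068  1.37769958
  1.60444964]
```

View pics/end.png

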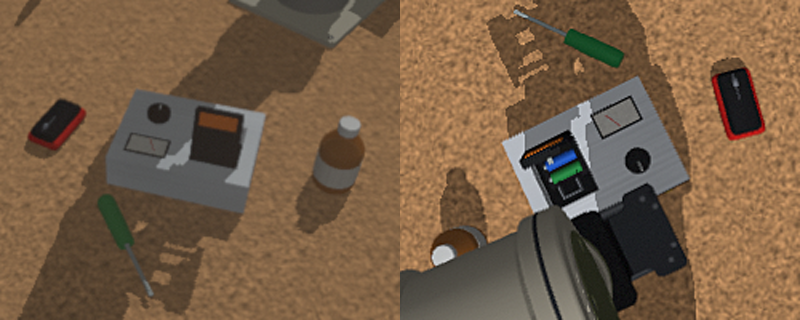

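The top view shows the hatch upright with the batteries exposed at (565,165). In the scene view its outer face stands up with the pad at the top (217,120). Checking the angle numerically and that nothing shifted, after a wait.

```bash
python3 -m creep '[{"x":0,"y":0,"z":0,"spin":0},{"x":0,"y":0,"z":0,"spin":0},{"x":0,"y":0,"z":0,"spin":0},{"x":0,"y":0,"z":0,"spin":0},{"x":0,"y":0,"z":0,"spin":0},{"x":0,"y":0,"z":0,"spin":0}]' >/dev/null
python3 - <<'E'
from h import *
b=grab('scene');hsv=cv2.cvtColor(b['pixels'],cv2.COLOR_BGR2HSV)
x,y=345,160;m=cv2.inRange(hsv[y:205,x:388],(3,130,60),(22,255,255));ys,xs=np.where(m>0)
P=np.array([depthpt(b,u+x,v+y) for u,v in zip(xs,ys)]);p=np.median(P,0);print(len(P),p)
h=np.array([.465,.122,.062])+.068*np.array([.91,.415,0]);q=p-h
print('angle',np.arctan2(q[2],-q@[.91,.415,0])-np.arctan2(.006,.068), 'radius',np.linalg.norm(q))
a=cv2.imread('pics/scene1.png');d=cv2.absdiff(a,b['pixels']).max(2)
def dark(i):return cv2.cvtColor(i,cv2.COLOR_BGR2HSV)
t0=cv2.imread('pics/top1.png');t=grab('top')['pixels']
for n,i0,i1,roi,lo,hi in(('bottle cap',a,b['pixels'],(435,165,30,25),(0,0,150),(180,60,255)),('mouse',t0,t,(375,180,50,65),(170,120,60),(180,255,255)),('driver',t0,t,(285,160,55,40),(45,80,40),(80,255,255)),('meter',t0,t,(308,205,35,35),(15,10,120),(35,80,255)),('knob',t0,t,(325,235,27,27),(0,0,0),(180,255,50))):
    X,Y,W,H=roi;o=[]
    for i in(i0,i1):
        M=cv2.moments(cv2.inRange(dark(i)[Y:Y+H,X:X+W],lo,hi),True);o.append((M['m00'],round(M['m10']/max(M['m00'],1),1),round(M['m01']/max(M['m00'],1),1)))
    print(n,o)
s=r.read_state();print(s['time'],s['ft_force'])
E
```

```text
219 [0.51820674 0.14655409 0.13000655]
angle 1.3452350262344401 radius 0.0686553377884493
bottle cap [(70.0, 13.7, 11.5), (72.0, 13.7, 11.5)]
mouse [(34.0, 24.2, 35.8), (40.0, 28.4, 34.6)]
driver [(415.0, 25.9, 19.6), (415.0, 26.0, 19.7)]
meter [(261.0, 17.0, 17.6), (54.0, 17.0, 17.1)]
knob [(172.0, 12.8, 14.5), (181.0, 12.9, 14.6)]
8.625 [0.83630246 0.3906842  0.53186609]
```

```bash
python3 -c "
from bench import r
print(r.close_job())"
```

```text
the job is handed in; nothing more can be done
None
```

The battery hatch is open and stayed open, and the job is handed in at about 8.6 s of the 40 s allowed. I pressed the orange pad once with the closed fingertips. At the hard stop the force jumped from about 2 N to 7.5 N. I then lifted off and backed the arm away toward the robot.

**Last checks:**
- **Hatch:** about 1.7 s after the retreat ended, the scene camera put the hatch at 1.345 rad against the nominal 1.35. The arm was clear and the wrist force was at noise level.
- **Preamp, bottle and screwdriver:** the knob, meter, bottle cap and screwdriver are within 0.5 px of their starting positions. The meter's mask shrank a lot in the changed shadow, so that reading is weaker.

**What disagreed or failed:**
- **Finger length:** the images and depth put the fingertips about 5–6 mm behind the TCP, but `r.nose_length` says 25 mm ahead. I trusted the images, and the contact height confirmed them.
- **Mouse check:** its colour mask was too weak under the changed lighting to be useful; its centroid moved about 4 px on only 34–40 pixels. The arm never came near the mouse, and it looks unmoved in the last picture.
- **Early slips:** one move was refused for missing `spin` values, so the arm did not move. The first top-view colour masks also caught the bench and were discarded.

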